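# Dip the planter's water gauge and show the reading

### The arm

A 6-joint arm with a two-finger parallel gripper is mounted at the origin on the work surface; the furniture and walls round the work are solid. World frame = base frame: x ahead of the robot, y to its left, z up, the work surface at z = 0. Lengths are in mm, angles in rad, forces in N, time in s.
With the tool pointing down it reaches from about 350 to 950 mm from the base axis. Payload 17.4 kg.
Tool frame: the origin (TCP) lies midway between the tips of the shut fingers; the grasp point (between the pads) lies 19 mm behind it; z points along the fingers, x is the direction in which the jaws open and shut, and the axes are right-handed (so a half turn about z gives the same grasp; the last joint's range is limited). The gripper opens to 93 mm and grips with 3 to 60 N. Pads are 15 mm wide; open, the fingers measure 128 mm over their backs; the gripper's body (75 mm by 188 mm) begins 65 mm behind the grasp point.
Start: joints at [-1.237, 0.116, 1.442, -0, 1.584, -0.038], TCP at [245.214, -628.89, 218.646] pointing down, gripper open.
Joint ranges: [-2.83, 2.83], [-0.83, 2.19], [0.07, 2.5], [-1.14, 4.28], [0.01, 3], [-2.97, 2.97]. Speed limits (rad/s): [1.89, 1.89, 2.22, 3.14, 3.14, 3.14].

### API

Orientations are given as a rotation vector (axis times angle).
In Python, from bench import manip gives the robot as it stands.
- The arm moves only by the tool apply_moves, never from a script. Its argument "steps" is a list of rows, each a list of 4 numbers: the shift along the tool's x, y, z in units of 30 mm (1.0 is 30 mm), then the turn about the tool's z in units of 8 degrees (1.0 is 8 degrees). In form: [[dx, dy, dz, roll], ...]. A call has 1 to 12 rows; each row is the pose to reach, as a shift and turn from the pose measured when the call began, along the tool's axes at that moment; what a row does not reach only later rows make up. A row lasts 1/10 s, in which the tool goes at most 50 mm and 8.59 degrees, less where a joint would pass 70% of its speed; a pose out of reach is approached as far as the arm can. A call with a gripper value outside its range is refused whole. "claw" is the opening, from -1 (shut) to 1 (fully open), set as the call begins (left out, the last holds). The fingers move at their own pace and stop on an object; "force" is the grip in N (left out, the last holds). Time passes only in rows, so rows that repeat a pose let the fingers close. It gives the time, the measured TCP pose, the force and the opening at its end, in the units of the state.
- manip.get_obs(): the state, without advancing time (a new reading comes with each control period).
- manip.camera(name): name is "scene" or "side" or "wrist"; returns a dict with "frame" (384x512x3 uint8, red, green, blue), "depth" (384x512 float32, mm along the optical axis (not along the pixel's ray), 0 where there is no reading), "intrinsics" (3x3 intrinsics, pixels), "rvec" (rotation vector, rad) and "tvec" (3), from world to camera coordinates, as OpenCV has them; the wrist camera has in their place "hand_eye" (4x4, takes a point from camera to tool coordinates, whose origin is the TCP and whose axes are the tool frame's). Camera axes: x right, y down, z forward; pixel columns grow to the right and rows downward; lengths in mm; the calibration is good to about 2 mm. A picture is of the moment at which its call begins: read the wrist's pose just before it.
- manip.finish_job(): hands the job in, once; it reports no verdict.
The state is a dict: "time_s": time; "joint_positions": joint angles; "joint_vel": joint speeds; "tau": joint torques, N m; "tcp_pos": TCP position; "tcp_rot": TCP orientation; "ft_force": force on the tool from outside, world axes, zero at the start; "wrist_torque": the same for the moment, N m; "opening": opening from 0.0 (shut) to 1.0 (fully open).
Only numpy, scipy, OpenCV 4.12 (cv2) and the standard library are available. Lean on these libraries where they do the work, as an engineer would, in place of code of your own. Each camera call takes 0.05 s, during which the arm holds its last target. There are 200 camera calls.

### The job

Check the planter's water level: take the red-handled gauge rod from its wooden cradle, push it down the planter's slanted white gauge tube until its black collar stops on the rim, and draw it right out again. Then hold it up level for reading, with its tip about ten to fifteen centimetres above the white tile, and finish like that, still holding it steady in the gripper. Do not knock over or shift the ribbon spool and the clay pots.

Things in the scene. Friction and masses are not known exactly. Their poses are not given: they have to be found in the camera images.
- gauge_rod: loose metal gauge rod, 0.06 kg. Origin: centre of its red paddle, a disc 40 mm wide in the rod's x-z plane, 12 mm thick along y: pinch it across y. x runs along the rod to its tip: red shank 10 mm square (17 to 51 mm), black collar 28 mm wide (50 to 58 mm), stem 9 mm thick to x = 156 mm. At the start it lies level in the cradle, z up, paddle centre 70 mm high, tip roughly away from the robot
- rod_collar (a point): centre of the collar's face on the tip side (58 mm from the paddle's centre); it lands on the tube's rim
- rod_tip (a point): end of the stem, 98 mm beyond the collar's face, 156 mm from the paddle's centre
- guide_tube: white gauge tube fixed to the planter's front. Origin: centre of its mouth, 130 mm above the table. z points out of the mouth along the tube's axis, 30 degrees from vertical, leaning toward the robot; y is level; x points up and away from the robot. Outside 26 mm wide, bore 14 mm wide and 105 mm deep (the stem is 98 mm), flat rim; the rod slides freely
- planter: fixed planter: grey tank 138 x 196 x 60 mm. Origin on the table, 14 mm behind the middle of the tank's front edge; x points to its back, away from the robot at yaw 0. A clear tray of succulents, to 120 mm above the table, covers x = 29 to 123 mm. The tube's mouth is at x = -30, y = 0, z = 130 mm
- cradle: fixed wooden cradle, base 140 x 70 x 8 mm; origin under its centre, x along the rod. Two posts, 12 x 36 mm and 78 mm high, at x = -49 and +46 mm, with notches open upward for shank and stem; the paddle hangs free at x = -85 mm; lift the rod 20 mm to clear. It stands left or right of the planter, the tile on the other side
- reading_tile: fixed white square tile lying on the table, 120 x 120 x 8 mm, origin under its centre, z up
- ribbon_red: loose spool of red ribbon, 72 x 70 x 30 mm, origin under its centre; a bystander
- mini_pot_0: loose clay pot, 64 mm wide, 50 mm high, at the back left; origin under its centre; a bystander
- mini_pot_1: loose clay pot, 58 mm wide, 45 mm high, at the back right; origin under its centre; a bystander
Things that resemble listed ones, but are neither listed nor needed, are in the scene too. There is more than one size of the gauge_rod; the one meant has the size given above.

How it is judged (in metres and radians):
On the way, in this order (a step that is already met when the one before it is completed fails the run):
1. the rod is pushed down the gauge tube until its collar rests on the rim (z of rod_collar in the frame of guide_tube between -0.004 and 0.003 m and distance between rod_collar and guide_tube below 0.007 m and angle between the x axis of gauge_rod and the z axis of guide_tube, either way round below 0.14 rad), for 0.2 s.
2. the gripper has drawn the rod right out of the tube (z of rod_tip in the frame of guide_tube above 0.015 m and contact force between gauge_rod and the fingers above 0.5 N), for 0.1 s.
At the end, for the whole second after the job is handed in: The gripper holds the gauge rod still, level within 11 degrees, its tip over the white tile (within the tile's outline) and 60 to 220 mm above the table there, the rod touching nothing but the gripper (angle between gauge_rod's own x axis and vertical between 1.3708 and 1.7708 rad and z of rod_tip in the frame of reading_tile between 0.06 and 0.22 m and x of rod_tip in the frame of reading_tile between -0.06 and 0.06 m and y of rod_tip in the frame of reading_tile between -0.06 and 0.06 m and contact force between gauge_rod and the fingers above 1 N and contact force between gauge_rod and planter below 0.2 N and contact force between gauge_rod and cradle below 0.2 N and contact force between gauge_rod and reading_tile below 0.2 N and contact force between gauge_rod and ribbon_red below 0.2 N and contact force between gauge_rod and mini_pot_0 below 0.2 N and contact force between gauge_rod and mini_pot_1 below 0.2 N and linear speed of gauge_rod below 0.03 m/s); the arm keeps its last pose, push and grip.
It fails at once if the red ribbon spool is shifted by more than 20 mm or tipped (distance of ribbon_red from where it was at the start of the episode above 0.02 m or angle between ribbon_red's own z axis and vertical above 0.35 rad).
It fails at once if the left clay pot is shifted by more than 20 mm or tipped (distance of mini_pot_0 from where it was at the start of the episode above 0.02 m or angle between mini_pot_0's own z axis and vertical above 0.35 rad).
It fails at once if the right clay pot is shifted by more than 20 mm or tipped (distance of mini_pot_1 from where it was at the start of the episode above 0.02 m or angle between mini_pot_1's own z axis and vertical above 0.35 rad).
It also fails if it takes over 51 s, if anything falls off the work surface, if the arm or the gripper's body presses on something with over 40 N, if the wrist force passes 120 N, or if a joint passes its speed limit or range.

## Working session

There is one attempt and no reset: what is moved stays moved. The work goes in short steps, Python scripts to look and compute and a tool call to move; the robot and the scene stay as the last step left them, time stands still between calls to the robot, and variables do not carry over. Pictures are saved under pics/ and viewed, on a budget of 10 in all, crops included, one or two more only if the job needs it, and the job is handed in when it is done.

Besides the shell and the picture viewer there is one more tool, called after "Request:" by a JSON object that holds its "fn" and its "kwargs", one argument or row to a line. apply_moves: Moves the arm, as the interface text tells. Its arguments: {"type":"object","properties":{"steps":{"type":"array"},"claw":{"type":"number"},"force":{"type":"number"}},"required":["steps"]}

```bash
ls; mkdir -p pics; python3 - <<'E'
from bench import manip
import cv2,numpy as np,pickle
o=manip.get_obs();print(o)
d={}
for n in("scene","side"):
    c=manip.camera(n);d[n]=c
    cv2.imwrite(f"pics/{n}0.png",c["frame"][:,:,::-1]);print(n,c["intrinsics"],c["rvec"],c["tvec"])
pickle.dump(d,open("cam0.pkl","wb"))
E
```

```text
pics
{'time_s': 0.0, 'joint_positions': array([-1.23677791e+00,  1.16483500e-01,  1.44223576e+00, -5.21044644e-06,
        1.58401459e+00, -3.78046579e-02]), 'joint_vel': array([ 0.00041388, -0.00072711, -0.00096031, -0.00094926, -0.00105071,
        0.00135369]), 'tau': array([ 4.38994801e-03, -7.21256089e+01, -6.22612453e+01,  7.81955221e-02,
        2.38888816e-02, -1.07657920e-04]), 'tcp_pos': array([ 245.15934735, -628.69187578,  217.9251839 ]), 'tcp_rot': array([-2.59322112e+00,  1.77216444e+00,  1.44527580e-03]), 'ft_force': array([ 0.04267265,  0.07279654, -0.5020104 ]), 'wrist_torque': array([-0.00358305,  0.00686268, -0.02775195]), 'opening': 0.998296236071849}
scene [[378.98576754   0.         259.48555742]
 [  0.         378.98576754 192.99544824]
 [  0.           0.           1.        ]] [ 0.81336314 -2.56869291  1.07228755] [391.5707111  318.29750956 748.87641877]
side [[351.92877167   0.         251.6203127 ]
 [  0.         351.92877167 191.75076725]
 [  0.           0.           1.        ]] [ 0.47108429 -2.6907564   1.25013439] [453.04785101 234.30862492 979.14266173]
```

View pics/scene0.png

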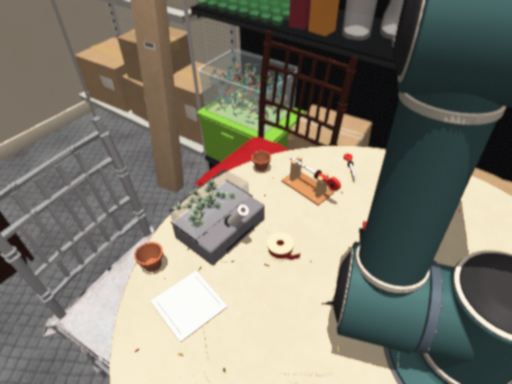

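View pics/side0.png

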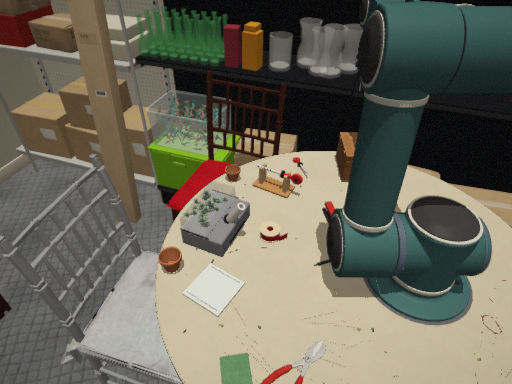

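Scene view: the cradle with a red-paddled rod is at about (315,182), with its paddle at (333,183). A smaller loose red-handled rod is at (348,160), and a partly hidden red tool at (365,225). The tube mouth is at (243,210), the tile at (189,303), the spool at (281,244), and the pots at (149,256) and (261,159). Candidates: the cradle rod (chosen, since it is the one in the cradle), the loose rod at (348,160), and the red handles at (365,225), which look like pliers in the side view at (330,210).

```bash
cat > h.py <<'E'
import cv2,numpy as np,pickle
from scipy.spatial.transform import Rotation as R
from scipy.ndimage import median_filter
def cloud(c,T=None):
    """HxWx3 world points; T: 4x4 camera->world (wrist) else from extrinsics"""
    K=c["intrinsics"];d=c["depth"].astype(float)
    v,u=np.mgrid[:d.shape[0],:d.shape[1]]
    P=np.stack([(u-K[0,2])/K[0,0]*d,(v-K[1,2])/K[1,1]*d,d],-1)
    if T is None:
        r=R.from_rotvec(np.ravel(c["rvec"])).as_matrix();W=(P-np.ravel(c["tvec"]))@r
    else: W=P@T[:3,:3].T+T[:3,3]
    W[d==0]=np.nan
    return W
def wristT(o,c):
    T=np.eye(4);T[:3,:3]=R.from_rotvec(o["tcp_rot"]).as_matrix();T[:3,3]=o["tcp_pos"]
    return T@c["hand_eye"]
def red(f):
    h=cv2.cvtColor(f,cv2.COLOR_RGB2HSV)
    return ((h[...,0]<7)|(h[...,0]>172))&(h[...,1]>170)&(h[...,2]>90)
E
python3 - <<'E'
from h import *
d=pickle.load(open("cam0.pkl","rb"))
np.set_printoptions(precision=0,suppress=True)
pts={"scene":dict(paddle=(333,183),loose=(348,158),tool=(365,225),mouth=(243,210),tile=(189,303),spool=(281,244),potR=(149,256),pot=(261,159),cr=(305,190)),
"side":dict(paddle=(296,179),loose=(297,160),mouth=(243,207),tile=(214,288),spool=(272,233),pot=(233,172),potR=(171,260))}
for n,p in pts.items():
    W=cloud(d[n])
    for k,(u,v) in p.items(): print(n,k,W[v,u])
    m=red(d[n]["frame"])
    nl,l,s,c=cv2.connectedComponentsWithStats(m.astype(np.uint8))
    for i in range(1,nl):
        if s[i,4]>8: print("  red",s[i],np.nanmedian(W[l==i],0),np.nanmin(W[l==i],0),np.nanmax(W[l==i],0))
    # tile: white, low
    f=d[n]["frame"];hs=cv2.cvtColor(f,cv2.COLOR_RGB2HSV)
    t=(hs[...,1]<30)&(hs[...,2]>200)&(abs(W[...,2]-8)<8)
    nl,l,s,c=cv2.connectedComponentsWithStats(t.astype(np.uint8));i=1+np.argmax(s[1:,4])
    q=W[l==i];print(" tile",s[i,4],cv2.minAreaRect(q[:,:2].astype(np.float32)),np.median(q,0))
    # tank: points z 50..66
    g=(abs(W[...,2]-60)<5)&(W[...,0]>300)&(W[...,0]<1000)&(hs[...,1]<70)
    nl,l,s,c=cv2.connectedComponentsWithStats(g.astype(np.uint8));i=1+np.argmax(s[1:,4])
    q=W[l==i];print(" tank",s[i],cv2.minAreaRect(q[:,:2].astype(np.float32)))
S=d["scene"]["frame"];cr=cv2.resize(S[140:250,190:380],None,fx=4,fy=4,interpolation=cv2.INTER_CUBIC)
cv2.imwrite("pics/crop1.png",cr[:,:,::-1])
E
```

```text
scene paddle [ 400. -219.   81.]
scene loose [ 440. -412.   17.]
scene tool [229.  60. 295.]
scene mouth [512.  18. 119.]
scene tile [507. 226.   9.]
scene spool [429. -20.  14.]
scene potR [666. 193.  17.]
scene pot [ 653. -253.   20.]
scene cr [ 479. -220.   11.]
  red [ 197  136   90   50 1014] [ 919. -491. -242.] [ 630. -714. -663.] [1324.  -42.  110.]
  red [345 155   6   6  28] [ 444. -417.   15.] [ 433. -433.    7.] [ 455. -407.   18.]
  red [323 176  17  14 112] [ 403. -221.   78.] [ 384. -234.   58.] [ 435. -216.   95.]
  red [278 254  16   4  24] [397.   5.  17.] [384.  -2.  11.] [416.  13.  28.]
 tile 2880 ((511.0341796875, 224.70748901367188), (123.47296142578125, 127.39349365234375), 76.15038299560547) [505. 231.  11.]
 tank [ 172  195   93   59 1172] ((586.23486328125, 20.507179260253906), (196.48594665527344, 133.67930603027344), 84.92037963867188)
side paddle [ 400. -218.   73.]
side loose [ 441. -417.   11.]
side mouth [499.  27. 126.]
side tile [505. 230.   7.]
side spool [414.   7.  29.]
side pot [ 644. -249.   17.]
side potR [660. 185.   5.]
  red [ 0 14 15  3 24]
[... 208 characters left out ...]
 -434.    6.] [ 455. -391.   22.]
  red [283 173  19  11  93] [ 403. -220.   76.] [ 383. -237.   56.] [ 449. -213.   92.]
  red [325 202  10  14  71] [ 269. -158.   37.] [ 251. -181.   31.] [288.  13. 186.]
  red [276 234  11   6  38] [389.   3.  14.] [374. -15.   7.] [400.   9.  25.]
  red [262 365  30  19 184] [286. 386.  13.] [259. 358.   6.] [309. 416.  18.]
  red [295 376   8   8  39] [236. 383.  12.] [230. 373.   6.] [243. 391.  14.]
 tile 1627 ((507.75341796875, 228.03599548339844), (120.43550109863281, 118.71942138671875), 76.10874938964844) [506. 232.   8.]
 tank [180 197  69  48 717] ((586.888427734375, 21.82691192626953), (198.14712524414062, 135.8855438232422), 84.84140014648438)
```

View pics/crop1.png

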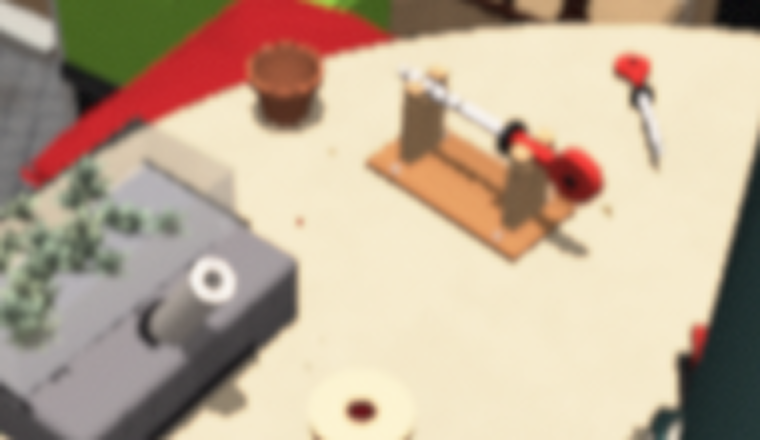

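The cradle rod is the full-size one with the shank, collar and long stem, so it is the right choice. The other rod, lying at about (640,100) in the crop, is visibly shorter. I'll write a helper for target offsets and move above the paddle.

```bash
cat >> h.py <<'E'
def goto(o,p,yaw=None):
    """offset (units) to TCP target p mm, tool-x heading yaw deg (mod 180)"""
    M=R.from_rotvec(o["tcp_rot"]).as_matrix()
    d=M.T@(np.array(p,float)-o["tcp_pos"])/30
    cur=np.degrees(np.arctan2(M[1,0],M[0,0]))
    r=0 if yaw is None else (-((yaw-cur+90)%180-90))/8
    return np.round([*d,r],2)
def state(o):
    M=R.from_rotvec(o["tcp_rot"]).as_matrix()
    return "t %.1f tcp %s yaw %.1f tilt %.2f F %s open %.3f"%(o["time_s"],np.round(o["tcp_pos"],1),np.degrees(np.arctan2(M[1,0],M[0,0])),np.degrees(np.arccos(-M[2,2])),np.round(o["ft_force"],1),o["opening"])
E
python3 - <<'E'
from h import *
from bench import manip
d=pickle.load(open("cam0.pkl","rb"))
o=manip.get_obs();print(state(o))
for n in d:
    W=cloud(d[n]);f=d[n]["frame"]
    m=(abs(W[...,0]-480)<120)&(abs(W[...,1]+220)<50)&(W[...,2]>60)&(W[...,2]<90)
    q=W[m];v=cv2.fitLine(q[:,:2].astype(np.float32),cv2.DIST_HUBER,0,.01,.01).ravel();print(n,m.sum(),v,np.degrees(np.arctan2(v[1],v[0])),q[:,0].min(),q[:,0].max())
print(goto(o,(400,-220,230),-90))
print(manip.camera("wrist")["hand_eye"].round(2))
E
```

```text
t 0.1 tcp [ 245.2 -628.7  218. ] yaw -68.7 tilt 0.06 F [ 0.2 -0.7 -1.1] open 1.001
scene 436 [ 9.8170888e-01 -1.9038831e-01  4.4728305e+02 -2.2977356e+02] -10.975446 382.3362062149515 553.4407544407775
side 270 [ 9.7911292e-01 -2.0331720e-01  4.4736050e+02 -2.2890097e+02] -11.731007 381.0843724419733 554.9037461881644
[-10.82  -9.76  -0.39   2.66]
[[   1.     -0.     -0.      0.86]
 [   0.      0.97    0.25  -67.39]
 [  -0.     -0.25    0.97 -163.8 ]
 [   0.      0.      0.      1.  ]]
```

Request:
{"fn": "apply_moves", "kwargs": {
  "steps": [
    [-10.8,-9.8,-0.4,4.1],
    [-10.8,-9.8,-0.4,4.1],
    [-10.8,-9.8,-0.4,4.1],
    [-10.8,-9.8,-0.4,4.1],
    [-10.8,-9.8,-0.4,4.1],
    [-10.8,-9.8,-0.4,4.1],
    [-10.8,-9.8,-0.4,4.1],
    [-10.8,-9.8,-0.4,4.1],
    [-10.8,-9.8,-0.4,4.1],
    [-10.8,-9.8,-0.4,4.1],
    [-10.8,-9.8,-0.4,4.1],
    [-10.8,-9.8,-0.4,4.1]
  ],
  "claw": 1
}}

```text
time_s: 1.35
tcp_pos: [401.1, -220.8, 230.2]
tcp_rot: [1.987, -2.433, -0.002]
ft_force: [-0.2, 0.1, -0.4]
opening: 1.003
```

```bash
python3 - <<'E'
from h import *
from bench import manip
o=manip.get_obs();print(state(o))
c=manip.camera("wrist");pickle.dump((o,c),open("w1.pkl","wb"))
cv2.imwrite("pics/w1.png",c["frame"][:,:,::-1])
W=cloud(c,wristT(o,c))
m=red(c["frame"])&(W[...,2]>40)&(W[...,2]<110)
nl,l,s,cc=cv2.connectedComponentsWithStats(m.astype(np.uint8))
for i in range(1,nl):
    if s[i,4]>30:
        q=W[l==i];print(s[i],np.median(q,0).round(1),q.min(0).round(1),q.max(0).round(1))
m=(W[...,2]>60)&(W[...,2]<100)&(W[...,0]<600)&(abs(W[...,1]+225)<60)
q=W[m];v=cv2.fitLine(q[:,:2].astype(np.float32),cv2.DIST_HUBER,0,.01,.01).ravel();print(m.sum(),v,np.degrees(np.arctan2(v[1],v[0])),q.min(0),q.max(0))
print(goto(o,(400,-220,100),-101.4))
E
```

```text
t 1.4 tcp [ 401.1 -220.8  230.2] yaw -101.5 tilt 0.06 F [-0.2  0.1 -0.4] open 1.003
[250 142   9  26 167] [ 432.8 -232.6   72.9] [ 418.3 -238.7   70.6] [ 449.4 -225.9   81.4]
[251 170   9  27 173] [ 401.4 -226.7   86. ] [ 383.7 -233.8   77.3] [ 416.6 -218.9   89.2]
1916 [ 9.836372e-01 -1.801607e-01  4.716004e+02 -2.393493e+02] -10.379119 [ 381.23036015 -267.63817423   60.42082617] [ 553.43975508 -215.09130002   89.41284129]
[-0.01  0.04  4.34 -0.02]
```

View pics/w1.png

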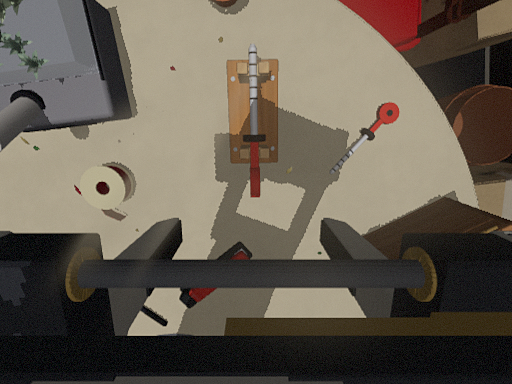

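Wrist view: the chosen rod is in the cradle, paddle edge-on at (255,183), collar at (254,138) and tip at (253,47). The loose smaller rod is on the right at (365,140). Measured paddle is about (401,-226.5), height about 88 at the top (70+20 expected, so it agrees), yaw about -10.3°. Descending.

Request:
{"fn": "apply_moves", "kwargs": {
  "steps": [
    [0.19,0,1.5,-0.15],
    [0.19,0,3,-0.15],
    [0.19,0,4.2,-0.15],
    [0.19,0,5.2,-0.15],
    [0.19,0,5.7,-0.15],
    [0.19,0,5.97,-0.15],
    [0.19,0,5.97,-0.15],
    [0.19,0,5.97,-0.15]
  ]
}}

```text
time_s: 2.2
tcp_pos: [400.3, -226.9, 52.4]
tcp_rot: [-2.011, 2.413, -0.001]
ft_force: [-0.5, 0.6, 0.6]
opening: 0.994
```

Request:
{"fn": "apply_moves", "kwargs": {
  "steps": [
    [0,0,0,0],
    [0,0,0,0],
    [0,0,0,0],
    [0,0,0,0],
    [0,0,0,0],
    [0,0,0,0],
    [0,0,0,0],
    [0,0,0,0],
    [0,0,0,0],
    [0,0,0,0]
  ],
  "claw": -1,
  "force": 4
}}

```text
time_s: 3.2
tcp_pos: [400.3, -226.9, 52.4]
tcp_rot: [-2.011, 2.413, -0.001]
ft_force: [1.0, 1.2, -0.4]
opening: 0.192
```

Request:
{"fn": "apply_moves", "kwargs": {
  "steps": [
    [0,0,0,0],
    [0,0,0,0],
    [0,0,0,0],
    [0,0,0,0],
    [0,0,0,0]
  ]
}}

```text
time_s: 3.7
tcp_pos: [400.3, -226.9, 52.3]
tcp_rot: [-2.011, 2.413, -0.0]
ft_force: [-0.3, -0.0, -0.1]
opening: 0.129
```

Request:
{"fn": "apply_moves", "kwargs": {
  "steps": [
    [0,0,-0.4,0],
    [0,0,-0.8,0],
    [0,0,-1.3,0],
    [0,0,-2,0],
    [0,0,-3,0],
    [0,0,-4,0],
    [0,0,-5,0],
    [0,0,-5,0],
    [0,0,-5,0]
  ]
}}

```text
time_s: 4.6
tcp_pos: [400.3, -227.0, 203.5]
tcp_rot: [-2.011, 2.413, -0.003]
ft_force: [0.1, -0.1, -0.5]
opening: 0.132
```

```bash
python3 - <<'E'
from h import *
from bench import manip
o=manip.get_obs();print(state(o))
d={}
for n in("scene","side","wrist"): d[n]=manip.camera(n)
pickle.dump((o,d),open("s2.pkl","wb"))
a=d["side"]["frame"][90:250,200:360];b=d["wrist"]["frame"][0:384,150:400]
cv2.imwrite("pics/s2.png",np.hstack([cv2.resize(a,(400,400)),cv2.resize(b,(390,400))])[:,:,::-1])
E
```

```text
t 4.6 tcp [ 400.3 -227.   203.5] yaw -100.4 tilt 0.13 F [ 0.1 -0.1 -0.5] open 0.132
```

View pics/s2.png

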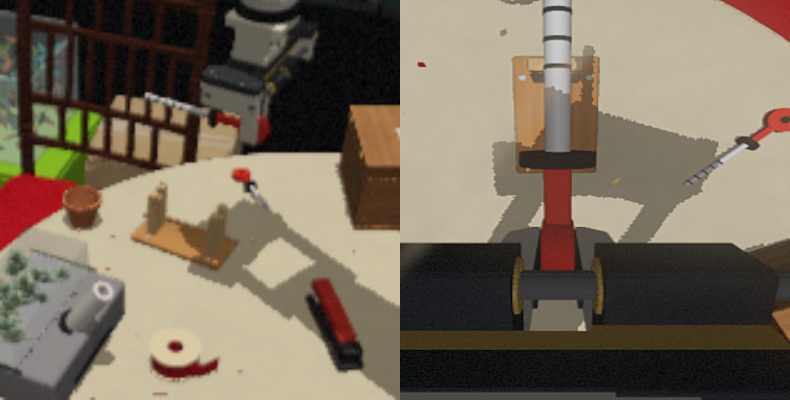

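The rod is lifted and roughly level in the grip. The tool cannot tilt, so the rod must pivot in the pinch. I'll try the weakest grip to let it sag.

Request:
{"fn": "apply_moves", "kwargs": {
  "steps": [
    [0,0,0,0],
    [0,0,-1.5,0],
    [0,0,-3,0],
    [0,0,-3,0],
    [0,0,-3,0]
  ],
  "force": 3,
  "claw": -1
}}

```text
time_s: 5.25
tcp_pos: [400.0, -226.9, 291.6]
tcp_rot: [-2.011, 2.413, 0.001]
ft_force: [0.5, -0.2, -0.8]
opening: 0.134
```

```bash
cat >> h.py <<'E'
def rodangle(o,c):
    """rod (non-finger) points ahead of grasp in tool frame: returns fit of elevation (deg), in the tool y-z plane"""
    T=c["hand_eye"];P=cloud(c,T)
    u=-P[...,1];v=P[...,2]+19   # ahead, below grasp
    m=(abs(P[...,0])<7)&(np.hypot(u,v)<158)&(np.hypot(u,v)>62)&(u>-20)&(v>-60)
    q=np.stack([u[m],v[m]],-1).astype(np.float32)
    return m.sum(), q
E
python3 - <<'E'
from h import *
from bench import manip
(o,d)=pickle.load(open("s2.pkl","rb"))
def rep(o,c):
    n,q=rodangle(o,c)
    f=cv2.fitLine(q,cv2.DIST_HUBER,0,.01,.01).ravel();print(n,"down deg",np.degrees(np.arctan2(f[1],f[0])),q[:,0].max(),q[:,1].max(), f)
rep(o,d["wrist"])
o=manip.get_obs();print(state(o));c=manip.camera("wrist");rep(o,c)
E
```

```text
2398 down deg 0.16761313 127.191414 4.750396 [ 9.9999571e-01  2.9253969e-03  9.6327484e+01 -1.3162453e-01]
t 5.2 tcp [ 400.  -226.9  291.6] yaw -100.4 tilt 0.03 F [ 0.5 -0.2 -0.8] open 0.134
2355 down deg 1.4691546 128.3973 7.035859 [9.9967128e-01 2.5638778e-02 9.6787056e+01 2.3397126e+00]
```

The weak grip barely sags (about 1.3°), so friction nearly balances gravity. Plan: press the tip lightly into the corner between the tank's front face and the table, left of the tube, and swing the gripper up around it to pivot the rod 60° down.

```bash
cat >> h.py <<'E'
PX=np.array([np.cos(np.radians(-5)),np.sin(np.radians(-5)),0]);PY=np.array([-PX[1],PX[0],0])
PO=np.array([531.7,25.9,0])
def pl(x,y,z): return PO+x*PX+y*PY+np.array([0,0,z])
E
python3 - <<'E'
from h import *
from bench import manip
o=manip.get_obs()
print(goto(o,pl(-14-175,52,210),-95),goto(o,pl(-14-175,52,13),-95), pl(-14-175,52,13))
E
```

```text
[-10.21   3.62   2.7   -0.67] [-10.2    3.61   9.27  -0.67] [347.95130068  94.17455968  13.        ]
```

Request:
{"fn": "apply_moves", "kwargs": {
  "steps": [
    [-10.2,3.6,2.7,-0.67],
    [-10.2,3.6,2.7,-0.67],
    [-10.2,3.6,2.7,-0.67],
    [-10.2,3.6,2.7,-0.67],
    [-10.2,3.6,2.7,-0.67],
    [-10.2,3.6,2.7,-0.67],
    [-10.2,3.6,2.7,-0.67],
    [-10.2,3.6,2.7,-0.67],
    [-10.2,3.6,2.7,-0.67],
    [-10.2,3.6,2.7,-0.67]
  ],
  "force": 6
}}

```text
time_s: 6.3
tcp_pos: [348.6, 93.2, 209.4]
tcp_rot: [2.12, -2.317, -0.004]
ft_force: [0.1, 0.5, -0.9]
opening: 0.13
```

```bash
python3 - <<'E'
from h import *
from bench import manip
o=manip.get_obs();print(state(o));c=manip.camera("wrist")
n,q=rodangle(o,c);f=cv2.fitLine(q,cv2.DIST_HUBER,0,.01,.01).ravel();print(n,"down deg",np.degrees(np.arctan2(f[1],f[0])))
W=cloud(c,wristT(o,c))
cv2.imwrite("pics/w3.png",c["frame"][:,:,::-1])
# tube rim (white, z 115..140) and tank front edge in planter coordinates
hs=cv2.cvtColor(c["frame"],cv2.COLOR_RGB2HSV)
L=np.stack([(W-PO)@PX,(W-PO)@PY,W[...,2]],-1)
m=(abs(L[...,0]+30)<25)&(abs(L[...,1])<25)&(L[...,2]>112)&(L[...,2]<145)
print("rim",m.sum(),L[m].mean(0) if m.any() else 0)
m=(abs(L[...,2]-60)<4)&(L[...,0]>-40)&(L[...,0]<30)
for y0 in(-60,-40,40,60,80):
    k=m&(abs(L[...,1]-y0)<6)
    if k.any(): print(y0,"edge",np.percentile(L[k][:,0],1),k.sum())
E
```

```text
t 6.3 tcp [348.6  93.2 209.4] yaw -95.1 tilt 0.16 F [ 0.1  0.5 -0.9] open 0.130
2343 down deg 1.5562887
rim 562 [-29.76384974  -1.86213984 124.36195818]
-60 edge -9.870854570072689 193
-40 edge -10.615289016883567 206
40 edge -10.47077034866853 105
60 edge -9.528252433904033 106
80 edge -10.584414018235822 209
```

View pics/w3.png

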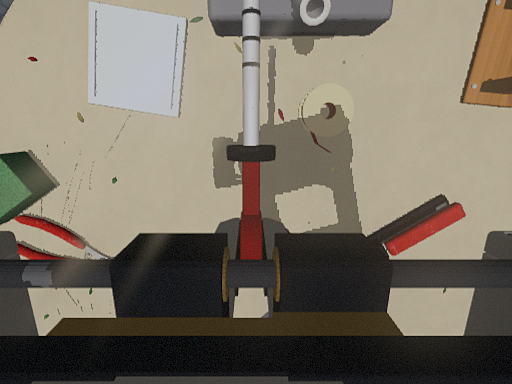

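Wrist view: rod pointing ahead with the collar at (250,152). The tank front edge is along row 35, tube mouth at (315,10), spool at (327,110), tile at (138,58). The planter frame agrees (edge x uniform along y). Descending left of the spool and approaching the face.

Request:
{"fn": "apply_moves", "kwargs": {
  "steps": [
    [0,0,1.6,0],
    [0,0,3.2,0],
    [0,0,4.8,0],
    [0,0,5.9,0],
    [0,0,6.5,0],
    [0,-0.3,6.5,0],
    [0,-0.5,6.5,0],
    [0,-0.7,6.5,0],
    [0,-0.8,6.5,0]
  ],
  "force": 3
}}

```text
time_s: 7.25
tcp_pos: [373.1, 90.9, 15.5]
tcp_rot: [2.119, -2.319, -0.004]
ft_force: [-4.4, 0.6, -0.3]
opening: 0.129
```

Request:
{"fn": "apply_moves", "kwargs": {
  "steps": [
    [0,-0.1,-0.4,0],
    [0,-0.17,-0.8,0],
    [0,-0.25,-1.2,0],
    [0,-0.35,-1.6,0],
    [0,-0.5,-2.0,0],
    [0,-0.75,-2.45,0],
    [0,-1.0,-2.8,0],
    [0,-1.25,-3.1,0],
    [0,-1.25,-3.1,0]
  ]
}}

```text
time_s: 8.15
tcp_pos: [411.9, 87.3, 109.7]
tcp_rot: [-2.119, 2.319, 0.003]
ft_force: [-0.3, -0.4, -0.5]
opening: 0.131
```

```bash
python3 - <<'E'
from h import *
from bench import manip
o=manip.get_obs();print(state(o),((o["tcp_pos"]-PO)@PX).round(1));d={n:manip.camera(n) for n in("scene","side","wrist")}
pickle.dump((o,d),open("s4.pkl","wb"))
a=d["side"]["frame"][140:300,170:330];b=d["wrist"]["frame"][0:384,100:400]
cv2.imwrite("pics/s4.png",np.hstack([cv2.resize(a,(400,400)),cv2.resize(b,(390,400))])[:,:,::-1])
E
```

```text
t 8.2 tcp [411.9  87.3 109.7] yaw -95.2 tilt 0.10 F [-0.3 -0.4 -0.5] open 0.131 -124.6
```

View pics/s4.png

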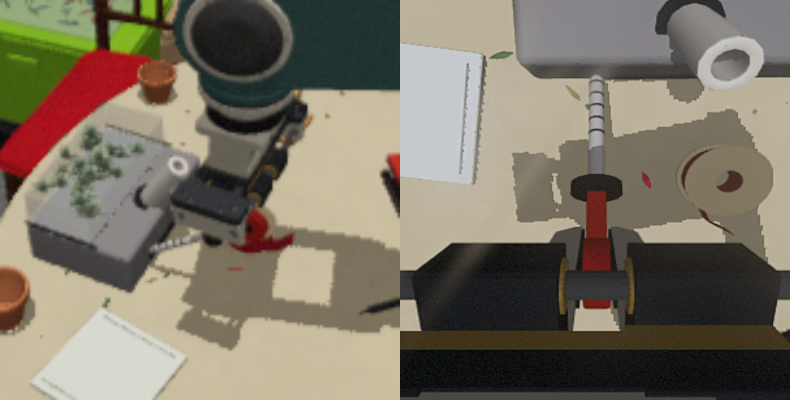

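It is pivoting well: the rod now angles down with its tip at the tank's foot. Continuing toward 60°.

Request:
{"fn": "apply_moves", "kwargs": {
  "steps": [
    [0,-0.25,0,0],
    [0,-0.5,-0.05,0],
    [0,-0.75,-0.15,0],
    [0,-1.0,-0.3,0],
    [0,-1.2,-0.45,0],
    [0,-1.2,-0.45,0]
  ]
}}

```text
time_s: 8.9
tcp_pos: [447.3, 84.0, 121.9]
tcp_rot: [2.118, -2.319, -0.004]
ft_force: [-0.7, 0.0, -0.4]
opening: 0.127
```

```bash
python3 - <<'E'
from h import *
from bench import manip
def rep(o,c):
    P=cloud(c,c["hand_eye"]);L=np.stack([P[...,0],-P[...,1],P[...,2]+19],-1)
    m=red(c["frame"])&(abs(L[...,0])<9)&(np.hypot(L[...,1],L[...,2])<60)
    W=cloud(c,wristT(o,c))
    k=(abs(L[...,0])<9)&(np.hypot(L[...,1],L[...,2])>64)&(np.hypot(L[...,1],L[...,2])<154)&(L[...,1]>10)&(W[...,2]>12)&((W-PO)@PX<-16)
    q=L[k][:,1:].astype(np.float32);f=cv2.fitLine(q,cv2.DIST_HUBER,0,.01,.01).ravel()
    a=np.degrees(np.arctan2(f[1],f[0]));print(k.sum(),"angle",a%180,"tip u,v",q.max(0),"ref",f[2:],"pose",state(o))
    # perpendicular offset of fitted upper surface from the grasp axis
    n=np.array([-f[1],f[0]]);print("offset",f[2:]@n)
    return W
o,d=pickle.load(open("s4.pkl","rb"));rep(o,d["wrist"])
o=manip.get_obs();c=manip.camera("wrist");W=rep(o,c)
pickle.dump((o,c),open("w5.pkl","wb"))
cv2.imwrite("pics/w5.png",c["frame"][:,:,::-1])
E
```

```text
9080 angle 71.8227 tip u,v [108.64542  92.04681] ref [ 26.58005 -87.15816] pose t 8.2 tcp [411.9  87.3 109.7] yaw -95.2 tilt 0.10 F [-0.3 -0.4 -0.5] open 0.131
offset -52.443314
8706 angle 80.35646 tip u,v [ 73.3142  120.85478] ref [ 24.698631 -89.30445 ] pose t 8.9 tcp [447.3  84.  121.9] yaw -95.2 tilt 0.15 F [-0.7  0.  -0.4] open 0.127
offset -39.309708
```

View pics/w5.png

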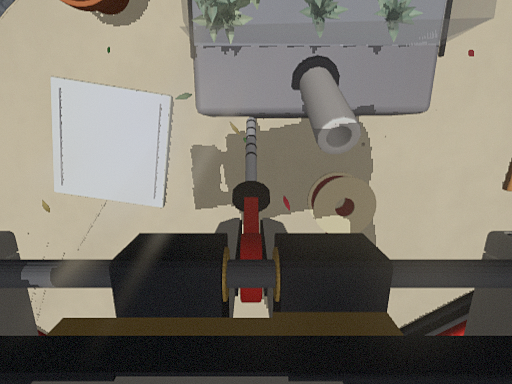

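```bash
cat >> h.py <<'E'
ZT=np.cos(np.pi/6)*np.array([0,0,1])-0.5*PX
XT=0.5*np.array([0,0,1])+np.cos(np.pi/6)*PX
def meas(o,c):
    P=cloud(c,c["hand_eye"]);L=np.stack([P[...,0],-P[...,1],P[...,2]+19],-1)
    r=np.hypot(L[...,1],L[...,2])
    W=cloud(c,wristT(o,c))
    k=(abs(L[...,0])<8)&(r>64)&(r<150)&(L[...,2]>-20)&(L[...,1]>8)&(W[...,2]>12)
    q=L[k].astype(np.float32);f=cv2.fitLine(q,cv2.DIST_HUBER,0,.01,.01).ravel()
    if f[2]<0:f[:3]*=-1
    a=np.degrees(np.arctan2(f[2],f[1]));n=np.array([-f[2],f[1]])
    print("rod",k.sum(),"down %.1f"%a,"lateral slope %.3f"%f[0],"surface offset %.1f"%(f[4:]@n),"far end r %.1f"%r[k].max())
    M=pl(-30,0,130);D=W-M
    h=cv2.cvtColor(c["frame"],cv2.COLOR_RGB2HSV)
    m=(abs(D@ZT)<5)&(np.linalg.norm(D,axis=-1)<20)
    if m.sum()>50:
        q=D[m];t=np.stack([q@XT,q@PY],-1).astype(np.float32)
        (cx,cy),rad=cv2.minEnclosingCircle(t);print("rim n",m.sum(),"circle",cx,cy,"R",rad,"ztube",np.median(q@ZT))
    return W
E
python3 - <<'E'
from h import *
o,c=pickle.load(open("w5.pkl","rb"));meas(o,c)
o,c=pickle.load(open("s4.pkl","rb"));meas(o,c["wrist"])
E
```

```text
rod 2454 down 167.4 lateral slope 0.025 surface offset -100.2 far end r 150.0
rim n 959 circle 0.9270036816596985 -1.802464485168457 R 12.895428657531738 ztube -3.157859070982117
rod 1765 down 16.8 lateral slope -0.012 surface offset 35.3 far end r 150.0
rim n 1632 circle 3.082023859024048 -2.0712387561798096 R 13.20144271850586 ztube -2.2657039261481895
```

```bash
sed -i 's/^PO=.*/PO=np.array([531.7,25.9,0])+3*PX-1.9*PY/; s/(L\[...,2\]>-20)&(L\[...,1\]>8)&(W\[...,2\]>12)/(L[...,2]>25)\&(L[...,1]>8)\&(W[...,2]>12)\&((W-PO)@PX<lim)/; s/def meas(o,c)/def meas(o,c,lim=-18)/' h.py
python3 - <<'E'
from h import *
from bench import manip
o,c=pickle.load(open("w5.pkl","rb"));meas(o,c)
o=manip.get_obs();print(state(o))
G=lambda r:pl(-30,0,130)+r*ZT-np.array([0,0,19])   # TCP with paddle r above mouth along axis
for r in(156+25,156+5,156-15,58): print(r,G(r).round(1),goto(o,G(r),-95))
E
```

```text
rod 591 down 55.8 lateral slope 0.003 surface offset 5.1 far end r 141.7
rim n 1066 circle -1.5035173892974854 0.2847343385219574 R 13.048807144165039 ztube -1.7580543628148235
t 8.9 tcp [446.7  84.  121.5] yaw -95.2 tilt 0.17 F [ 0.3 -0.5 -0.6] open 0.125
181 [414.5  34.2 267.8] [ 1.74  0.94 -4.88 -0.02]
161 [424.4  33.4 250.4] [ 1.74  0.6  -4.3  -0.02]
141 [434.4  32.5 233.1] [ 1.74  0.27 -3.72 -0.02]
58 [475.7  28.9 161.2] [ 1.74 -1.12 -1.33 -0.02]
```

Request:
{"fn": "apply_moves", "kwargs": {
  "steps": [
    [0,-0.2,-0.1,0],
    [0,-0.4,-0.22,0],
    [0,-0.42,-0.24,0],
    [0,-0.42,-0.24,0]
  ]
}}

```text
time_s: 9.35
tcp_pos: [459.5, 82.8, 128.7]
tcp_rot: [2.118, -2.319, -0.004]
ft_force: [0.3, 0.1, 0.5]
opening: 0.13
```

Request:
{"fn": "apply_moves", "kwargs": {
  "steps": [
    [0,0.1,-0.1,0],
    [0,0.3,-0.6,0],
    [0,0.8,-1.6,0],
    [0,1.3,-2.8,0],
    [0,1.3,-4.0,0],
    [0,1.3,-4.8,0],
    [0.8,1.3,-4.9,0],
    [1.5,1.3,-4.9,0],
    [1.74,1.3,-4.9,0],
    [1.74,1.3,-4.9,0]
  ],
  "force": 8
}}

```text
time_s: 10.35
tcp_pos: [416.1, 33.8, 275.8]
tcp_rot: [2.117, -2.321, -0.004]
ft_force: [0.2, 0.5, -1.1]
opening: 0.127
```

```bash
python3 - <<'E'
from h import *
from bench import manip
o=manip.get_obs();print(state(o));c=manip.camera("wrist");W=meas(o,c,lim=900)
pickle.dump((o,c),open("w6.pkl","wb"));cv2.imwrite("pics/w6.png",c["frame"][:,:,::-1])
G=lambda r:pl(-30,0,130)+r*ZT-np.array([0,0,19])
for r in(156+15,156-10,58): print(r,G(r).round(1),goto(o,G(r),-95))
E
```

```text
t 10.3 tcp [416.1  33.8 275.8] yaw -95.3 tilt 0.16 F [ 0.2  0.5 -1.1] open 0.127
rod 512 down 61.2 lateral slope 0.002 surface offset 5.5 far end r 142.7
rim n 300 circle -1.9382377862930298 -0.17251911759376526 R 13.061067581176758 ztube -1.500906759408486
171 [419.5  33.8 259.1] [-0.01 -0.11  0.56 -0.03]
146 [431.9  32.7 237.4] [-0.01 -0.53  1.28 -0.03]
58 [475.7  28.9 161.2] [-0.02 -2.    3.82 -0.03]
```

View pics/w6.png

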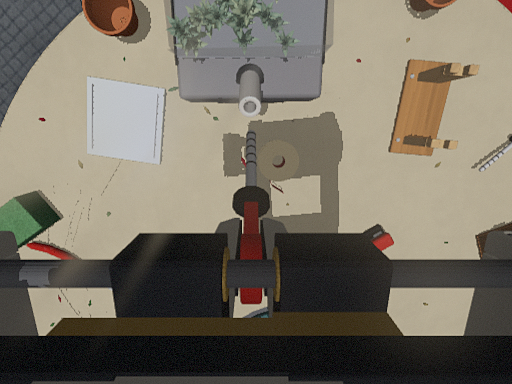

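```bash
cat >> h.py <<'E'
def rel(o,c,lo=64,hi=175,half=3.7):
    """in tool-aligned (u fwd, v down, w lateral) mm from grasp point: rod axis/tip and rim centre, same camera"""
    P=cloud(c,c["hand_eye"]);L=np.stack([-P[...,1],P[...,2]+19,P[...,0]],-1)
    r=np.hypot(L[...,0],L[...,1]);W=cloud(c,wristT(o,c));D=W-pl(-30,0,130)
    rim=(abs(D@ZT)<6)&(np.linalg.norm(D,axis=-1)<20)
    k=(abs(L[...,2])<9)&(r>lo)&(r<hi)&(L[...,1]>25)&(L[...,0]>8)&(W[...,2]>30)&(np.linalg.norm(D,axis=-1)>30)
    nl,l,s,_=cv2.connectedComponentsWithStats(k.astype(np.uint8));k=l==1+np.argmax(s[1:,4])
    q=L[k].astype(np.float32);f=cv2.fitLine(q,cv2.DIST_HUBER,0,.01,.01).ravel();d=f[:3]*np.sign(f[1]);p=f[3:]
    n=np.array([-d[1],d[0],0]);p=p+half*n
    s=(q-p)@d;tip=p+d*np.percentile(s,99.5)
    print("rod dir",d.round(3),"down",np.degrees(np.arctan2(d[1],d[0])).round(1),"axis off n",(p@n).round(1),"tip",tip.round(1),"|tip|",np.linalg.norm(tip).round(1))
    q=D[rim];t=np.stack([q@XT,q@PY],-1).astype(np.float32);(cx,cy),R_=cv2.minEnclosingCircle(t);z=np.median(q@ZT)
    M=R.from_rotvec(o["tcp_rot"]).as_matrix();m=M.T@(pl(-30,0,130)+cx*XT+cy*PY+z*ZT-o["tcp_pos"])
    m=np.array([-m[1],m[2]+19,m[0]]);print("mouth",m.round(1),"R",round(R_,1),"mouth-tip",(m-tip).round(1))
    return d,tip,m
E
python3 - <<'E'
from h import *
o,c=pickle.load(open("w6.pkl","rb"));rel(o,c)
E
```

```text
rod dir [0.482 0.876 0.002] down 61.2 axis off n 9.2 tip [ 60.1 128.3   1.1] |tip| 141.7
mouth [ 88.3 166.9  -0.4] R 13.1 mouth-tip [28.2 38.6 -1.5]
```

The rod slipped about 14 mm along the grip while pivoting (still pinched on the paddle). It will be regrasped once it is in the tube. Aligning the tip about 10 mm above the mouth.

Request:
{"fn": "apply_moves", "kwargs": {
  "steps": [
    [-0.05,-0.4,0.4,0],
    [-0.05,-0.78,0.8,0],
    [-0.05,-0.78,0.98,0],
    [-0.05,-0.78,0.98,0]
  ]
}}

```text
time_s: 10.8
tcp_pos: [439.4, 33.9, 244.5]
tcp_rot: [2.116, -2.318, -0.008]
ft_force: [-0.4, 0.1, -1.1]
opening: 0.126
```

```bash
python3 - <<'E'
from h import *
from bench import manip
o=manip.get_obs();print(state(o));c=manip.camera("wrist");s=manip.camera("side")
pickle.dump((o,c,s),open("w7.pkl","wb"));rel(o,c,hi=150)
a=c["frame"][20:220,150:350];b=s["frame"][150:250,190:290]
cv2.imwrite("pics/w7.png",np.hstack([cv2.resize(a,(400,400)),cv2.resize(b,(400,400))])[:,:,::-1])
E
```

```text
t 10.8 tcp [439.4  33.9 244.5] yaw -95.2 tilt 0.34 F [-0.4  0.1 -1.1] open 0.126
rod dir [0.486 0.874 0.01 ] down 60.9 axis off n 9.6 tip [ 49.  107.8   1.1] |tip| 118.4
mouth [ 66.  135.1   1.8] R 12.8 mouth-tip [17.1 27.3  0.8]
```

View pics/w7.png

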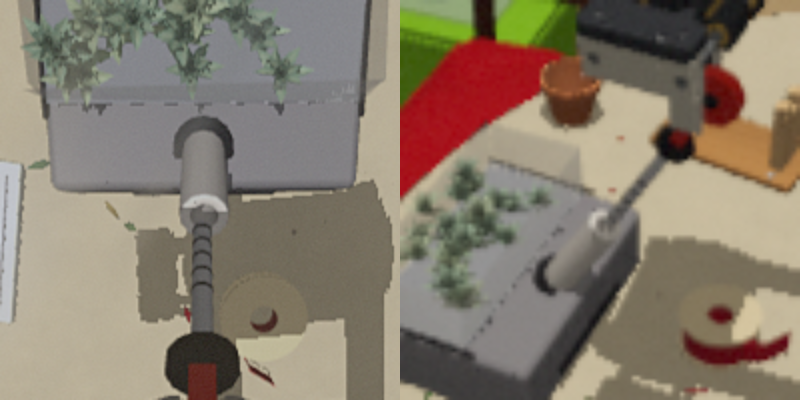

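The picture shows the tip just above the mouth, with rod and tube collinear in both views. Inserting slowly.

Request:
{"fn": "apply_moves", "kwargs": {
  "steps": [
    [0,-0.13,0.16,0],
    [0,-0.25,0.37,0],
    [0,-0.37,0.58,0],
    [0,-0.5,0.8,0],
    [0,-0.58,0.95,0],
    [0,-0.7,1.15,0],
    [0,-0.7,1.15,0]
  ]
}}

```text
time_s: 11.6
tcp_pos: [460.3, 31.9, 210.5]
tcp_rot: [2.116, -2.319, -0.006]
ft_force: [0.0, 0.4, -1.1]
opening: 0.127
```

```bash
python3 - <<'E'
from h import *
from bench import manip
o=manip.get_obs();print(state(o));c=manip.camera("wrist");s=manip.camera("side")
pickle.dump((o,c,s),open("w8.pkl","wb"))
try: rel(o,c,hi=100)
except Exception as e: print(e)
a=c["frame"][20:320,100:400];b=s["frame"][150:250,190:290]
cv2.imwrite("pics/w8.png",np.hstack([cv2.resize(a,(400,400)),cv2.resize(b,(400,400))])[:,:,::-1])
E
```

```text
t 11.6 tcp [460.3  31.9 210.5] yaw -95.2 tilt 0.27 F [ 0.   0.4 -1.1] open 0.127
rod dir [ 0.506  0.862 -0.011] down 59.6 axis off n 11.3 tip [30.2 73.7  0.7] |tip| 79.7
mouth [ 44.5 101.6   1.7] R 13.1 mouth-tip [14.3 27.9  1. ]
```

View pics/w8.png

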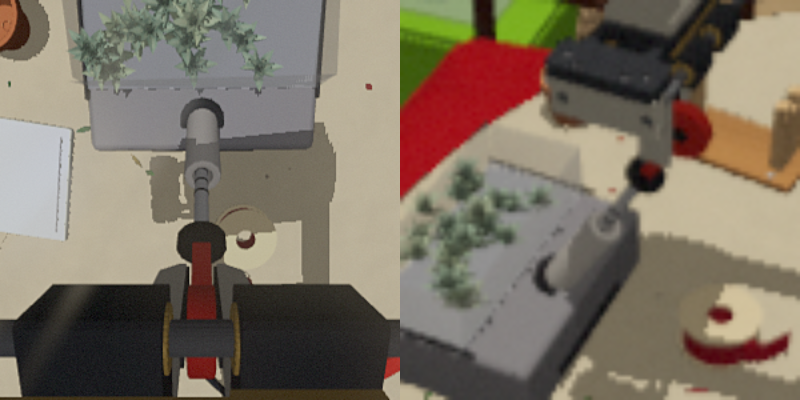

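The stem is about 30 mm into the bore with no force. About 66 mm remain; pushing along the axis.

Request:
{"fn": "apply_moves", "kwargs": {
  "steps": [
    [0,-0.2,0.35,0],
    [0,-0.4,0.69,0],
    [0,-0.6,1.04,0],
    [0,-0.8,1.39,0],
    [0,-0.95,1.65,0],
    [0,-1.05,1.82,0],
    [0,-1.1,1.91,0],
    [0,-1.15,1.99,0],
    [0,-1.18,2.04,0],
    [0,-1.18,2.04,0]
  ]
}}

```text
time_s: 12.7
tcp_pos: [495.8, 28.8, 151.1]
tcp_rot: [2.117, -2.32, -0.004]
ft_force: [-1.8, -0.4, 6.6]
opening: 0.13
```

```bash
cat > col.py <<'E'
from h import *
from bench import manip
o=manip.get_obs();print(state(o));c=manip.camera("wrist");W=cloud(c,wristT(o,c));D=W-pl(-30,0,130)
# collar: dark pixels near tube axis; height of its upper face along the axis
a=D@ZT;r=np.linalg.norm(D-a[...,None]*ZT,axis=-1)
g=c["frame"].max(-1)<70
P=cloud(c,c["hand_eye"])
for lo in range(-6,30,3):
    m=(a>=lo)&(a<lo+3)&(r<18);print(lo,m.sum(),(m&g).sum(),end=" | ")
m=red(c["frame"])&(abs(P[...,0])<9)&(r<40)&(a>10)&(a<110)
print("\nred along axis",np.percentile(a[m],[1,50,99]).round(1),"perp XT",np.median((D@XT)[m]).round(1))
cv2.imwrite("pics/c%d.png"%(o["time_s"]*10),c["frame"][:,:,::-1])
E
python3 col.py
```

```text
t 12.7 tcp [495.8  28.8 151.1] yaw -95.2 tilt 0.15 F [-1.8 -0.4  6.6] open 0.130
-6 59 7 | -3 40 35 | 0 99 95 | 3 154 149 | 6 456 403 | 9 45 0 | 12 48 0 | 15 58 3 | 18 99 12 | 21 99 11 | 24 86 15 | 27 92 19 | 
red along axis [11.7 70.8 76.7] perp XT 7.8
```

Contact force is 6.6 N up and the collar's top is about 8 mm above the rim plane, which means it is seated. Holding, then opening to regrasp at the paddle centre.

Request:
{"fn": "apply_moves", "kwargs": {
  "steps": [
    [0,0,0.05,0],
    [0,0,0.08,0],
    [0,0,0.08,0],
    [0,0,0.08,0],
    [0,0,0.08,0]
  ]
}}

```text
time_s: 13.25
tcp_pos: [496.3, 28.8, 149.9]
tcp_rot: [-2.118, 2.32, 0.002]
ft_force: [-4.3, -0.8, 10.1]
opening: 0.129
```

Request:
{"fn": "apply_moves", "kwargs": {
  "steps": [
    [0,0,0,0],
    [0,0,0,0],
    [0,0,0,0],
    [0,0,0,0],
    [0,0.2,-0.1,0],
    [0,0.6,-0.3,0],
    [0,0.62,-0.3,0],
    [0,0.62,-0.3,0]
  ],
  "claw": -0.2
}}

```text
time_s: 14.05
tcp_pos: [477.8, 30.5, 159.2]
tcp_rot: [-2.117, 2.319, 0.001]
ft_force: [0.1, 0.4, 0.0]
opening: 0.398
```

```bash
python3 col.py; python3 - <<'E'
import cv2,glob
f=sorted(glob.glob("pics/c1*.png"))[-1];cv2.imwrite("pics/v9.png",cv2.imread(f)[60:360,100:400])
E
```

```text
t 14.1 tcp [477.8  30.5 159.2] yaw -95.2 tilt 0.08 F [0.1 0.4 0. ] open 0.398
-6 74 1 | -3 59 20 | 0 90 88 | 3 120 112 | 6 572 518 | 9 42 0 | 12 44 0 | 15 42 0 | 18 50 0 | 21 40 0 | 24 49 0 | 27 50 0 | 
red along axis [11.3 63.3 71.1] perp XT 13.0
```

View pics/v9.png

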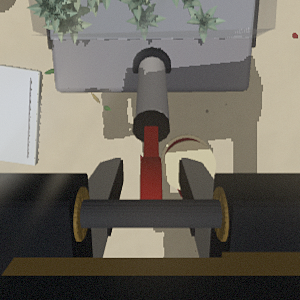

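The picture shows the collar seated on the rim with the red shank between the open fingers. Closing firmly at the paddle centre and drawing out along the axis.

Request:
{"fn": "apply_moves", "kwargs": {
  "steps": [
    [0,0,0,0],
    [0,0,0,0],
    [0,0,0,0],
    [0,0,0,0],
    [0,0,0,0],
    [0,0,0,0],
    [0,0,0,0],
    [0,0,0,0]
  ],
  "claw": -1,
  "force": 20
}}

```text
time_s: 14.9
tcp_pos: [477.9, 30.5, 158.9]
tcp_rot: [-2.117, 2.32, 0.002]
ft_force: [0.3, 0.2, -0.1]
opening: 0.127
```

Request:
{"fn": "apply_moves", "kwargs": {
  "steps": [
    [0,0.1,-0.17,0],
    [0,0.3,-0.52,0],
    [0,0.55,-0.95,0],
    [0,0.85,-1.47,0],
    [0,1.15,-2.0,0],
    [0,1.45,-2.5,0],
    [0,1.75,-3.03,0],
    [0,2.05,-3.55,0],
    [0,2.2,-3.81,0],
    [0,2.2,-3.81,0],
    [0,2.2,-3.81,0]
  ]
}}

```text
time_s: 16.0
tcp_pos: [412.1, 36.3, 273.1]
tcp_rot: [-2.117, 2.32, 0.002]
ft_force: [0.2, -1.2, -1.4]
opening: 0.127
```

```bash
python3 - <<'E'
from h import *
from bench import manip
o=manip.get_obs();print(state(o));c=manip.camera("wrist");rel(o,c);pickle.dump((o,c),open("w10.pkl","wb"))
for th,z in((60,70),(60,62)):
    t=np.radians(th)
    g=pl(10-156*np.cos(t),60,z+156*np.sin(t)-19);print(g,goto(o,g,-95))
E
```

```text
t 16.0 tcp [412.1  36.3 273.1] yaw -95.2 tilt 0.08 F [ 0.2 -1.2 -1.4] open 0.127
rod dir [ 0.519  0.855 -0.   ] down 58.8 axis off n 3.6 tip [ 74.1 129.2   0.8] |tip| 149.0
mouth [ 92.  164.5   2. ] R 13.1 mouth-tip [17.9 35.3  1.2]
[472.01109328  89.44403524 186.09996299] [-1.94 -1.83  2.9  -0.03]
[472.01109328  89.44403524 178.09996299] [-1.94 -1.83  3.17 -0.03]
```

The rod is out, 39 mm clear of the mouth. Next, level it: set the tip on the tank's front ledge, left of the tube, and swing the gripper back and down in an arc with a light grip.

Request:
{"fn": "apply_moves", "kwargs": {
  "steps": [
    [-0.8,0,0,0],
    [-1.6,0,0,0],
    [-1.94,-0.5,0,0],
    [-1.94,-1.3,0.6,0],
    [-1.94,-1.95,1.6,0],
    [-1.94,-1.95,2.6,0],
    [-1.94,-1.95,3.1,0],
    [-1.94,-1.95,3.1,0]
  ]
}}

```text
time_s: 16.85
tcp_pos: [474.7, 88.9, 177.3]
tcp_rot: [2.116, -2.318, -0.006]
ft_force: [-0.2, 0.8, -0.2]
opening: 0.128
```

Request:
{"fn": "apply_moves", "kwargs": {
  "steps": [
    [0,0.05,0.2,0],
    [0,0.4,0.5,0],
    [0,0.73,0.77,0],
    [0,1.05,1.07,0],
    [0,1.33,1.37,0],
    [0,1.6,1.72,0],
    [0,1.83,2.07,0],
    [0,2.05,2.5,0],
    [0,2.2,2.87,0],
    [0,2.2,2.87,0]
  ],
  "force": 3
}}

```text
time_s: 17.85
tcp_pos: [407.4, 94.9, 89.7]
tcp_rot: [2.115, -2.317, -0.008]
ft_force: [-0.5, 0.4, -0.1]
opening: 0.129
```

```bash
cat > lev.py <<'E'
from h import *
from bench import manip
o=manip.get_obs();print(state(o));c=manip.camera("wrist")
P=cloud(c,c["hand_eye"]);u=-P[...,1];v=P[...,2]+19;W=cloud(c,wristT(o,c))
m=(abs(P[...,0])<6)&(u>64)&(u<170)&(W[...,2]>25)&((W-PO)@PX<-20)
q=np.stack([u[m],v[m]],-1).astype(np.float32);f=cv2.fitLine(q,cv2.DIST_HUBER,0,.01,.01).ravel()
print(m.sum(),"down deg",np.degrees(np.arctan2(f[1],f[0])),"v at u=0",f[3]-f[2]*f[1]/f[0],"umax",q[:,0].max())
s=manip.camera("side")["frame"]
cv2.imwrite("pics/lev%d.png"%(o["time_s"]*10),np.hstack([cv2.resize(c["frame"][0:384,60:444],(400,400)),cv2.resize(s[140:300,170:330],(400,400))])[:,:,::-1])
E
python3 lev.py
```

```text
t 17.9 tcp [407.4  94.9  89.7] yaw -95.2 tilt 0.40 F [-0.5  0.4 -0.1] open 0.129
1173 down deg 16.295986 v at u=0 0.24639511 umax 112.89661
```

Working: it is now 16° down. Continuing to level.

Request:
{"fn": "apply_moves", "kwargs": {
  "steps": [
    [0,0.1,0.35,0],
    [0,0.2,0.7,0],
    [0,0.27,1.05,0],
    [0,0.3,1.3,0],
    [0,0.3,1.35,0],
    [0,0.3,1.35,0]
  ]
}}

```text
time_s: 18.55
tcp_pos: [399.3, 95.8, 50.7]
tcp_rot: [2.116, -2.318, -0.007]
ft_force: [-0.5, 0.5, 0.1]
opening: 0.125
```

```bash
python3 lev.py
```

```text
t 18.6 tcp [399.3  95.8  50.7] yaw -95.2 tilt 0.32 F [-0.5  0.5  0.1] open 0.125
2052 down deg 0.7223342 v at u=0 0.18641055 umax 120.910965
```

Level (0.7° down). Gripping firmly, lifting, then going over the tile.

Request:
{"fn": "apply_moves", "kwargs": {
  "steps": [
    [0,0,0,0],
    [0,0,0,0],
    [0,0,0,0],
    [0,0,-0.3,0],
    [0,0,-0.8,0],
    [0,0,-1.5,0],
    [0,0,-2.25,0],
    [0,0,-2.25,0]
  ],
  "force": 35
}}

```text
time_s: 19.45
tcp_pos: [401.3, 96.0, 123.0]
tcp_rot: [-2.117, 2.319, 0.001]
ft_force: [-0.1, 0.2, -0.6]
opening: 0.126
```

```bash
python3 - <<'E'
from h import *
from bench import manip
o=manip.get_obs();print(state(o));print(goto(o,(355,242,119),-95))
E
```

```text
t 19.4 tcp [401.3  96.  123. ] yaw -95.2 tilt 0.10 F [-0.1  0.2 -0.6] open 0.126
[-4.7   1.98  0.14 -0.03]
```

Request:
{"fn": "apply_moves", "kwargs": {
  "steps": [
    [-0.8,0.3,0.1,0],
    [-1.8,0.8,0.1,0],
    [-2.8,1.2,0.1,0],
    [-3.8,1.6,0.1,0],
    [-4.5,1.9,0.1,0],
    [-4.7,2,0.1,0],
    [-4.7,2,0.1,0],
    [-4.7,2,0.1,0]
  ]
}}

```text
time_s: 20.25
tcp_pos: [354.6, 241.3, 120.2]
tcp_rot: [-2.117, 2.319, 0.001]
ft_force: [0.9, 0.1, -0.7]
opening: 0.13
```

Request:
{"fn": "apply_moves", "kwargs": {
  "steps": [
    [0,0,0,0],
    [0,0,0,0],
    [0,0,0,0],
    [0,0,0,0]
  ]
}}

```text
time_s: 20.65
tcp_pos: [354.7, 241.0, 120.2]
tcp_rot: [-2.116, 2.32, 0.001]
ft_force: [0.6, -0.9, 0.5]
opening: 0.128
```

```bash
sed -i 's/((W-PO)@PX<-20)/(W[...,2]>90)/' lev.py; python3 lev.py; ls -t pics|head -1; python3 - <<'E'
from h import *
from bench import manip
d0=pickle.load(open("cam0.pkl","rb"))["side"];s=manip.camera("side");W0=cloud(d0);W=cloud(s)
for n,(x,y),zr in(("spool",(425,-8),(15,34)),("potL",(665,193),(25,55)),("potR",(650,-252),(25,50))):
    for w in(W0,W):
        m=(np.hypot(w[...,0]-x,w[...,1]-y)<60)&(w[...,2]>zr[0])&(w[...,2]<zr[1]);print(n,m.sum(),np.median(w[m],0).round(1))
# rod tip in the side view: raised points over the tile
m=(abs(W[...,1]-230)<35)&(W[...,0]>440)&(W[...,0]<600)&(W[...,2]>90)&(W[...,2]<180)
print("over tile",m.sum(),W[m].max(0),W[m].min(0),W[m][np.argmax(W[m][:,0])] if m.any() else 0)
E
```

```text
t 20.6 tcp [354.7 241.  120.2] yaw -95.3 tilt 0.09 F [ 0.6 -0.9  0.5] open 0.128
2313 down deg 0.74333364 v at u=0 0.14018238 umax 127.71863
lev206.png
spool 310 [423.3  -4.3  29.8]
spool 0 [nan nan nan]
potL 302 [653.4 192.4  43.4]
potL 307 [654.6 194.6  43.6]
potR 137 [ 643.3 -242.    38.9]
potR 140 [ 642.2 -241.7   39.6]
over tile 94 [504.72173089 237.89974295 143.39747207] [441.34645131 223.84242685 133.40849051] [504.72173089 229.74855222 134.84279707]
  return _methods._mean(a, axis=axis, dtype=dtype,
  ret = um.true_divide(
```

```bash
python3 - <<'E'
from h import *
from bench import manip
d0=pickle.load(open("cam0.pkl","rb"))["scene"];w8=pickle.load(open("w8.pkl","rb"))
s=manip.camera("scene")
for n,w in(("t0",cloud(d0)),("now",cloud(s))):
    m=(np.hypot(w[...,0]-425,w[...,1]+8)<60)&(w[...,2]>15)&(w[...,2]<34);print(n,m.sum(),np.median(w[m],0).round(1))
print(state(manip.get_obs()));print(manip.finish_job())
E
```

```text
t0 447 [422.5  -6.6  32. ]
now 0 [nan nan nan]
t 20.9 tcp [354.6 241.2 120.2] yaw -95.2 tilt 0.08 F [-0.7  0.7 -0.2] open 0.128
the job is handed in; nothing more can be done
None
  return _methods._mean(a, axis=axis, dtype=dtype,
  ret = um.true_divide(
```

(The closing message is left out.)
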